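# Unclamp and open the vacuum sample chamber

## Task

Open the vacuum sample chamber: throw both of its toggle clamps over into their open position, then raise the lid until it stands about upright by itself, and let go. Swing the lid up without flinging it, and leave the tin, the bowl and the brush beside the chamber where they are.

Things in the scene. Friction and masses are not known exactly. Their poses are not given: they have to be found in the camera images.
- chamber: Cream steel sample chamber fixed to the bench, 220 (its x) x 280 (its y) x 100 mm high, with a well under its lid. Origin: centre of its underside on the bench; z up. Place and yaw vary. Its -x face (dark panel) is the front, towards the robot; the lid is hinged towards +x; two toggle clamps stand on its top, left (+y) and right (-y) of the lid.
- lid_bar (a point): Middle of the lid's black bar handle: a round bar 12 mm thick and 80 mm long, parallel to the chamber's y, on two legs, its axis 35 mm above the lid's top face and 18 mm behind the lid's front edge (lid shut: bar axis 145.5 mm above the bench, at chamber x = -67 mm, y = 0). The point turns with the lid.
- lid_hinge (a point): Middle of the lid's hinge axis, which is parallel to the chamber's y, at chamber x = +85 mm, z = 100.5 mm. From the axis the bar lies 152 mm towards the lid's front and 45 mm above the lid's underside. The lid is an aluminium frame with a clear pane, 170 x 150 x 10 mm, about 0.35 kg.
- lid (a joint): Lid angle, rad: 0 shut, 1.57 upright, stop at 1.75. Its stiff hinge (about 0.45 N m) holds the lid at whatever angle it is left. While either clamp is shut the lid cannot be raised.
- handle_left (a point): Point on the left clamp's handle axis, 82 mm from its pivot. Shut: the handle stands upright; its black round grip, 22 mm thick, spans 40 to 125 mm above the pivot. Pivot: chamber x 0, y +122, z 128 mm, axis along chamber x. The handle swings outward (chamber +y). Its linked steel holding arm lies over the lid's edge (to chamber y 40 mm, z under 140 mm) and swings up and outward.
- clamp_left (a joint): Left clamp's handle angle, rad: 0 shut (handle upright), 1.42 open (handle leaning outward, nearly level). Over-centre: it is locked shut by its linkage; about 3 N outward on the grip breaks it loose, and from about 0.1 rad on a spring carries it by itself to the open stop, where it stays.
- handle_right (a point): The same point of the right clamp's handle, the mirror image: pivot at chamber x = 0, y = -122 mm, z = 128 mm; it swings outward towards chamber -y.
- clamp_right (a joint): Right clamp's handle angle, rad: same meaning as for the left one.
- tin_mid (a point): Bystander: upright closed steel tin, 76 mm wide, 100 mm high, beyond the chamber; the point is half-way up.
- bowl_mid (a point): Bystander: steel bowl, 120 mm wide, 50 mm high, to the right of the chamber; the point is half-way up its middle.
- brush_mid (a point): Bystander: hand brush lying on the bench to the left of the chamber; the point is at its middle.

How it is judged:
By the outcome, as a careful person would: the job done as asked, in the order asked, and still so for the second after the job is handed in, with the robot touching nothing.
It also fails if it takes over 64 s, if anything falls off the work surface, if the arm or the gripper's body presses on something with over 40 N, if the wrist force passes 120 N, or if a joint passes its speed limit or range.

## Robot

A 6-joint arm with a two-finger parallel gripper is mounted at the origin on the work surface. World frame = base frame: x ahead of the robot, y to its left, z up, the work surface at z = 0. Lengths are in m, angles in rad, forces in N, time in s.
With the tool pointing down it reaches from about 0.325 to 0.9 m from the base axis. Payload 6.1 kg.
Tool frame: the origin (TCP) lies midway between the tips of the shut fingers; the grasp point (between the pads) lies 19 mm behind it; z points along the fingers, y is the line along which they close (so a half turn about z gives the same grasp; the last joint's range is limited). The gripper opens to 85 mm and grips with 20 to 120 N. Pads are 22 mm wide; open, the fingers measure 114 mm over their backs; the gripper's body (76 mm by 85 mm) begins 54 mm behind the grasp point. The pads swing forward as they close: fully open they stand 13 mm farther back than shut.
Start: joints at [-1.295, 0.22, 1.526, -0, 1.395, -0.126], TCP at [0.244, -0.575, 0.231] pointing down, gripper open.
Joint ranges: [-2.98, 2.98], [-0.91, 2.08], [0.09, 2.57], [-1.24, 4.39], [0.2, 2.65], [-2.68, 2.68]. Speed limits (rad/s): [2.57, 2.57, 3.01, 3.14, 3.14, 3.14].

## Interface

Orientations are given as [roll, pitch, yaw] about the fixed x, y, z axes, in that order (R = Rz(yaw) Ry(pitch) Rx(roll)).
In Python, from plant import movep, move_l, set_joints, gripper_to, hold, inverse_kinematics, observe, get_image, get_calibration, Unreachable, job_done gives the robot as it stands. Calls block until the motion is done:
- movep(position, orientation): joint-space move of the TCP to a pose.
- move_l(position, feed=0.15, rotation=None, max_force=None): straight line of the TCP; rotation=None keeps the orientation; feed is the mean speed in m/s. With max_force (N) it stops when the force on the tool has changed by that much, and returns True; else False.
- set_joints(angles): joint-space move.
- gripper_to(opening, f_grip=None): finger opening in m; f_grip is the grip in N (None keeps the last); returns when the fingers have stopped.
- hold(seconds).
- inverse_kinematics(position, orientation): joint angles nearest the present ones, or None.
- observe(): the state.
- get_image(name): name is "scene" or "top" or "wrist"; returns (picture, depth): 400x640x3 uint8, red, green, blue; 400x640 float32, m along the optical axis (not along the pixel's ray), 0 where there is no reading.
- get_calibration(name): a dict with "intrinsics" (3x3 intrinsics, pixels), "dist_coeffs" ([k1, k2, p1, p2, k3] as OpenCV has them; the pictures are not rectified), "world_from_camera" (4x4, takes a point from camera to world coordinates). Camera axes: x right, y down, z forward; pixel columns grow to the right and rows downward; lengths in m; the calibration is good to about 2 mm. A picture is of the moment at which its call begins: read the wrist's pose just before it. get_calibration takes no time and is no camera call; for the wrist camera it gives the pose at the moment of the call.
A pose or a line that the arm cannot do raises Unreachable and nothing moves.
- job_done(): hands the job in; it is judged then, once.
The state is a dict: "time_s": time; "q": joint angles; "joint_velocities": joint speeds; "joint_torque": joint torques, N m; "eef_pos": TCP position; "tcp_rot": TCP orientation; "ft_force": force on the tool from outside, world axes, zero at the start; "torque": the same for the moment, N m; "opening": finger opening in m; "grasp_force": force on a finger pad.
Only numpy, scipy, OpenCV 4.12 (cv2) and the standard library are available. Lean on these libraries where they do the work, as an engineer would, in place of code of your own. Each camera call takes 0.05 s, during which the arm holds its last target. There are 200 camera calls.

## Working session

There is one attempt and no reset: what is moved stays moved. The work goes in short steps, each a Python script; the robot and the scene stay as the last script left them, time stands still between calls to the robot, and variables do not carry over. Pictures are saved under pics/ and viewed, at most 10 in all, crops included, and the job is handed in when it is done.

```bash
ls; mkdir -p pics
python3 - <<'E'
from plant import *
import cv2,numpy as np
for n in("scene","top"):
    im,d=get_image(n); c=get_calibration(n)
    cv2.imwrite(f"pics/{n}0.png",im[:,:,::-1]); np.savez(f"{n}0.npz",im=im,d=d,**{k:np.array(v) for k,v in c.items()})
    print(n,np.round(c["intrinsics"],1).tolist(),c["dist_coeffs"],np.round(c["world_from_camera"],3).tolist())
print(observe()["time_s"])
E
```

```text
pics
scene [[445.0, 0.0, 322.3], [0.0, 445.0, 198.7], [0.0, 0.0, 1.0]] [0.01261394 0.         0.         0.         0.        ] [[-0.845, 0.396, -0.36, 1.055], [0.535, 0.615, -0.579, 0.78], [-0.008, -0.682, -0.732, 1.079], [0.0, 0.0, 0.0, 1.0]]
top [[442.2, 0.0, 323.5], [0.0, 442.2, 195.9], [0.0, 0.0, 1.0]] [-0.10524017  0.          0.          0.          0.        ] [[0.144, -0.966, 0.213, 0.368], [-0.99, -0.142, 0.024, 0.022], [0.007, -0.215, -0.977, 1.293], [0.0, 0.0, 0.0, 1.0]]
0.1
```

View pics/top0.png

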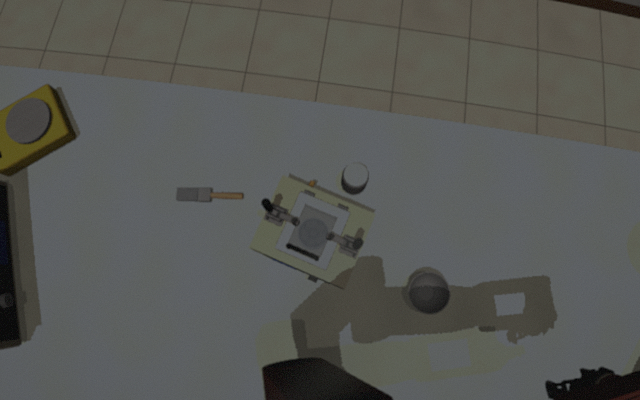

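View pics/scene0.png

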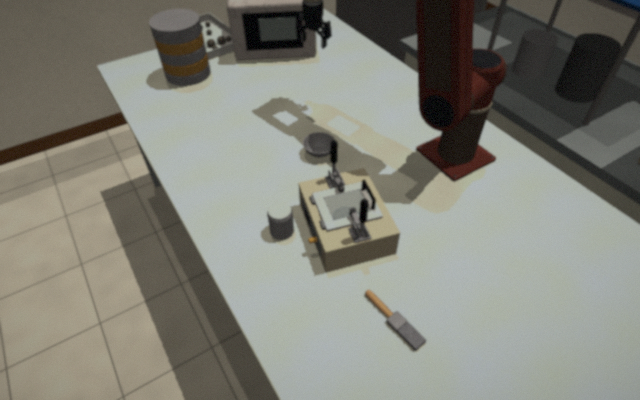

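The top view shows the chamber centred near (313,232), with the bar from (288,247) to (318,257), left grip near (268,204) and right grip near (355,243). The brush is at (210,195), the tin at (355,178) and the bowl at (429,290). The scene view confirms both clamps are shut.

```bash
cat > h.py <<'E'
import numpy as np,cv2
def cloud(d,c):
    v,u=np.mgrid[0:400,0:640]; K=np.array(c["intrinsics"]);D=np.array(c["dist_coeffs"]);T=np.array(c["world_from_camera"])
    p=cv2.undistortPoints(np.stack([u,v],-1).reshape(-1,1,2).astype(float),K,D).reshape(400,640,2)
    P=np.dstack([p*d[...,None],d])
    W=P@T[:3,:3].T+T[:3,3]; W[d<=0]=np.nan
    return W
E
python3 - <<'E'
from h import *
for n in("top","scene"):
    z=np.load(n+"0.npz"); W=cloud(z["d"],z); g=z["im"].max(-1)
    near=(W[...,0]>.3)&(W[...,0]<.8)&(abs(W[...,1]-.05)<.3)
    m=(near&(W[...,2]>.085)&(W[...,2]<.118)).astype(np.uint8)
    m=cv2.morphologyEx(m,cv2.MORPH_OPEN,np.ones((3,3)))
    k,l,s,_=cv2.connectedComponentsWithStats(m)
    i=1+np.argmax(s[1:,4]); P=W[l==i]; r=cv2.minAreaRect(P[:,:2].astype(np.float32)); print(n,"top",s[i],r,np.median(P[:,2]))
    for lo,hi in((.135,.16),(.19,.27),(.02,.08)):
        mm=(near&(W[...,2]>lo)&(W[...,2]<hi)).astype(np.uint8)
        k,l,s,_=cv2.connectedComponentsWithStats(mm)
        for i in range(1,k):
            if s[i,4]>8:
                P=W[l==i]; print(lo,hi,s[i].tolist(),P.mean(0).round(3),P.min(0).round(3),P.max(0).round(3),int(g[l==i].mean()))
E
```

```text
top top [ 250  175  125  113 7403] ((0.530155599117279, 0.0679553747177124), (0.2816962003707886, 0.22186638414859772), 75.17272186279297) 0.10473381257671832
0.135 0.16 [269, 209, 9, 5, 22] [0.559 0.177 0.139] [0.554 0.167 0.135] [0.565 0.188 0.152] 54
0.135 0.16 [282, 215, 18, 10, 75] [0.545 0.124 0.141] [0.534 0.106 0.135] [0.555 0.151 0.157] 54
0.135 0.16 [326, 232, 14, 11, 71] [0.514 0.012 0.141] [ 0.503 -0.007  0.135] [0.525 0.029 0.152] 58
0.135 0.16 [286, 243, 33, 17, 163] [0.465 0.085 0.151] [0.45  0.041 0.144] [0.481 0.128 0.157] 32
0.19 0.27 [261, 198, 12, 13, 104] [0.558 0.183 0.237] [0.551 0.174 0.191] [0.571 0.195 0.257] 26
0.19 0.27 [353, 238, 11, 11, 91] [ 0.496 -0.049  0.241] [ 0.488 -0.061  0.195] [ 0.508 -0.039  0.256] 43
0.02 0.08 [341, 178, 26, 16, 123] [ 0.674 -0.023  0.05 ] [ 0.666 -0.064  0.02 ] [0.699 0.01  0.08 ] 36
0.02 0.08 [308, 180, 7, 7, 33] [0.668 0.093 0.068] [0.659 0.085 0.062] [0.677 0.101 0.075] 82
0.02 0.08 [223, 192, 12, 5, 29] [0.609 0.331 0.023] [0.603 0.314 0.02 ] [0.616 0.349 0.027] 88
0.02 0.08 [236, 193, 5, 5, 10] [0.611 0.304 0.022] [0.605
[... 982 characters left out ...]
68
0.19 0.27 [331, 140, 7, 20, 130] [ 0.501 -0.042  0.225] [ 0.491 -0.053  0.191] [ 0.51  -0.036  0.256] 26
0.19 0.27 [359, 198, 10, 21, 163] [0.565 0.192 0.227] [0.551 0.179 0.192] [0.572 0.2   0.256] 35
0.02 0.08 [311, 150, 20, 7, 79] [ 0.432 -0.229  0.04 ] [ 0.397 -0.25   0.025] [ 0.461 -0.214  0.055] 60
0.02 0.08 [299, 189, 101, 79, 1213] [0.589 0.162 0.052] [ 0.458 -0.095  0.02 ] [0.676 0.233 0.08 ] 72
0.02 0.08 [268, 216, 26, 21, 319] [0.715 0.001 0.05 ] [ 0.667 -0.04   0.02 ] [0.742 0.013 0.08 ] 59
0.02 0.08 [369, 291, 5, 9, 15] [0.612 0.314 0.021] [0.607 0.303 0.02 ] [0.619 0.326 0.024] 163
0.02 0.08 [375, 297, 3, 6, 10] [0.611 0.333 0.021] [0.606 0.325 0.02 ] [0.616 0.34  0.022] 166
```

```bash
cat >> h.py <<'E'
yaw=-0.262; C=np.array([.530,.0695,0.])
def w(x,y,z): return (C+[np.cos(yaw)*x-np.sin(yaw)*y,np.sin(yaw)*x+np.cos(yaw)*y,z]).tolist()
def rot(a,s=1):
    "tool down, closing along chamber x; tilted by a about chamber y (positive: fingers point back to the front)"
    from scipy.spatial.transform import Rotation as R
    r=R.from_euler('z',yaw)*R.from_euler('y',a)*R.from_euler('z',s*np.pi/2)*R.from_euler('x',np.pi)
    return r.as_euler('xyz').tolist()
def arc(t):
    c,s=np.cos(t),np.sin(t); return 0.085-.152*c+.045*s, .1005+.045*c+.152*s
def tcp(t,a,y=0):   # bar at grasp point; TCP 19 mm further along tool z
    x,z=arc(t); return w(x-.019*np.sin(a),y,z-.019*np.cos(a))
E
python3 - <<'E'
from h import *; from plant import *
for s in(1,-1):
    for p,a in((w(0,-.08,.33),0),(w(0,.08,.235),0),(tcp(0,0),0),(tcp(1.57,0),0),(tcp(1.57,.4),.4)):
        q=inverse_kinematics(p,rot(a,s)); print(s,np.round(p,3),None if q is None else np.round(q,2))
E
```

```text
1 [ 0.509 -0.008  0.33 ] [-0.17 -0.11  1.69 -0.    1.56  0.09]
1 [0.551 0.147 0.235] [ 0.12  0.09  1.67 -0.    1.39  0.38]
1 [0.465 0.087 0.127] [ 0.02 -0.04  2.01 -0.    1.17  0.28]
1 [0.655 0.036 0.234] [-0.07  0.29  1.44 -0.    1.41  0.2 ]
1 [0.648 0.038 0.235] [-0.1   0.59  1.08  0.07  1.86  0.17]
-1 [ 0.509 -0.008  0.33 ] None
-1 [0.551 0.147 0.235] None
-1 [0.465 0.087 0.127] None
-1 [0.655 0.036 0.234] None
-1 [0.648 0.038 0.235] None
```

Run:
```python
from h import *; from plant import *
gripper_to(0.0)
p=observe()["eef_pos"]; move_l([p[0],p[1],.40],feed=.2)
movep(w(0,-.07,.36),rot(0))
for s in(-1,1):
    if s>0: move_l(w(0,.07,.34),feed=.2)
    move_l(w(0,s*.072,.235),feed=.15)
    print(move_l(w(0,s*.130,.235),feed=.07,max_force=25),observe()["ft_force"])
    move_l(w(0,s*.125,.34),feed=.15)
move_l(w(-.15,0,.36),feed=.2)
im,d=get_image("scene"); cv2.imwrite("pics/s1.png",cv2.resize(im[110:290,230:470,::-1],None,fx=3,fy=3))
W=cloud(d,get_calibration("scene")); 
print(observe()["time_s"])
```

```text
False [ 0.0102983  -0.03227227 -0.45006832]
False [-0.43098287 -0.22042952  0.13729159]
11.925
```

View pics/s1.png

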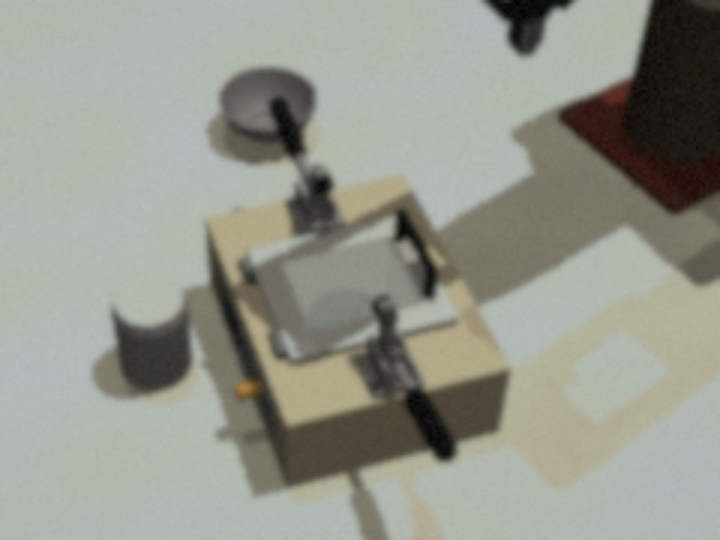

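Both clamps are open: the handles lean outward at (290,125) and (430,425), and the holding arms are up, clear of the lid. The bar is at (418,255), free to grasp.

Run:
```python
from h import *; from plant import *
gripper_to(.06)
p=tcp(0,0); movep([p[0],p[1],.26],rot(0))
print(move_l(p,feed=.1,max_force=20)); gripper_to(0,40); o=observe(); print(o["opening"],o["grasp_force"],o["ft_force"],o["time_s"])
for t in np.linspace(0,1.57,13)[1:]:
    a=.35*t/1.57
    r=move_l(tcp(t,a),feed=.05,rotation=rot(a),max_force=45); o=observe()
    print(round(t,2),r,np.round(o["ft_force"],1),round(o["opening"],4),o["time_s"])
    if r or o["opening"]<.006: break
im,d=get_image("scene"); cv2.imwrite("pics/s2.png",cv2.resize(im[90:270,230:470,::-1],None,fx=3,fy=3))
```

```text
False
0.010349113380733275 39.038193225860596 [-4.06729987  0.96414045  5.05846028] 15.1
0.13 False [-6.1  2.6  0.5] 0.0103 15.6583
0.26 False [-8.3  3.3  2.8] 0.0104 16.2167
0.39 False [-10.5   3.1   4.1] 0.0105 16.775
0.52 False [-10.6   2.6   6.8] 0.011 17.3333
0.65 False [-11.9   2.5  11.5] 0.0103 17.8917
0.78 False [-10.9   2.4  13.2] 0.0106 18.45
0.92 False [-9.6  2.3 15.2] 0.0108 19.0083
1.05 False [-6.1  1.8 15.5] 0.0103 19.5667
1.18 False [-3.2  1.3  7.1] 0.0106 20.125
1.31 False [-1.4  1.2 10.5] 0.0104 20.675
1.44 False [0.6 1.2 6.3] 0.0104 21.225
1.57 False [1.2 2.  5.7] 0.0103 21.775
```

View pics/s2.png

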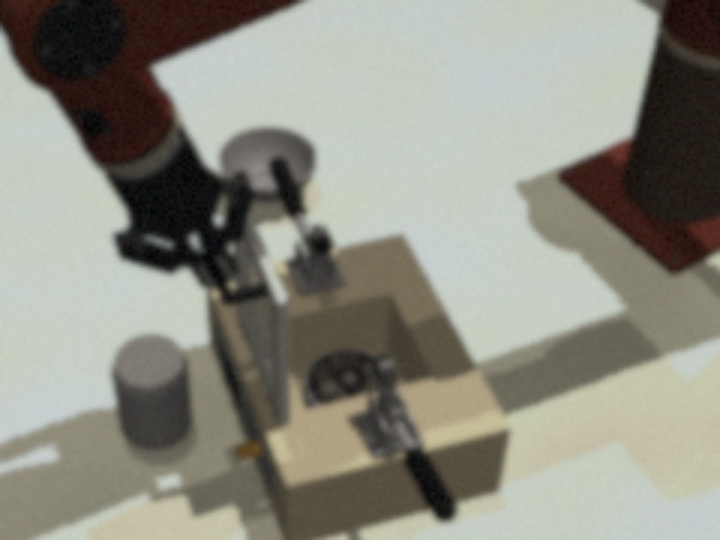

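The lid stands upright, with the gripper on the bar at about (235,290). Next I open the fingers slightly and back out along the tool axis.

Run:
```python
from h import *; from plant import *
a=.35; gripper_to(.026); print(np.round(observe()["ft_force"],1))
x,z=arc(1.57); f=lambda L: w(x+L*np.sin(a),0,z+L*np.cos(a))
print(move_l(f(.06),feed=.06,max_force=15),np.round(observe()["ft_force"],1))
print(move_l(f(.16),feed=.15,max_force=15)); hold(.5)
im,d=get_image("scene"); cv2.imwrite("pics/s3.png",cv2.resize(im[90:270,230:470,::-1],None,fx=3,fy=3))
for n in("scene","top"):
    if n=="top": im,d=get_image(n)
    W=cloud(d,get_calibration(n)).reshape(-1,3)
    L=(W-C)@np.array([[np.cos(yaw),-np.sin(yaw),0],[np.sin(yaw),np.cos(yaw),0],[0,0,1]])
    m=(abs(L[:,1])<.07)&(L[:,0]>.03)&(L[:,0]<.18)&(L[:,2]>.13)&(L[:,2]<.275)
    P=L[m]
    for lo in(.13,.16,.19,.22,.25): 
        s=P[(P[:,2]>=lo)&(P[:,2]<lo+.03)]
        if len(s):print(n,lo,len(s),np.percentile(s[:,0],[5,25,50,75,95]).round(3))
print(observe()["time_s"])
```

```text
[-0.3 -0.2 -0.4]
False [-0.7 -0.1  0.7]
False
scene 0.13 83 [0.092 0.092 0.093 0.093 0.095]
scene 0.16 79 [0.092 0.093 0.093 0.094 0.095]
scene 0.19 83 [0.092 0.093 0.094 0.095 0.095]
scene 0.22 81 [0.093 0.093 0.095 0.095 0.108]
scene 0.25 410 [0.088 0.094 0.097 0.127 0.135]
25.0083
```

View pics/s3.png

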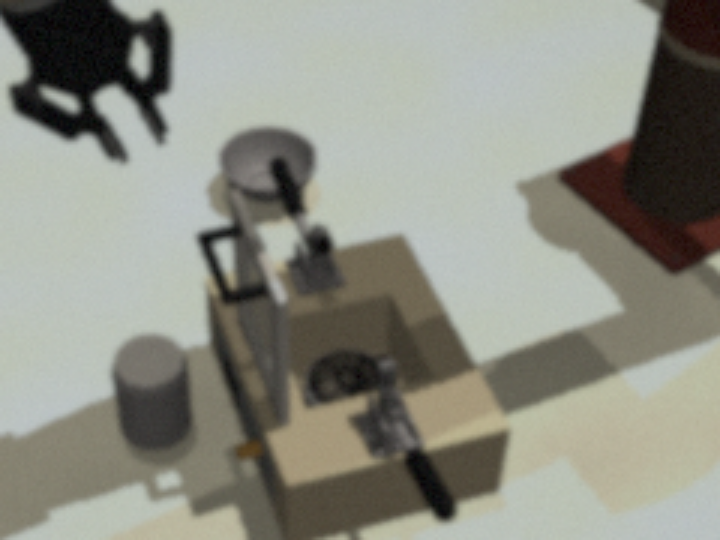

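The lid stands upright by itself (its face is at chamber x of about 0.094 all the way up). Both clamps are open, and the gripper is well clear at (90,80).

```bash
python3 -c "
from plant import *
print(job_done())"
```

```text
the job is handed in; nothing more can be done
None
```

I threw both clamps open, swung the lid up gently, and left it standing upright by itself; I touched none of the bystanders and handed the job in at about 25 s of the 64 s allowed.

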